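# Sort two machined parts at the inspection bench

### The arm

A 6-joint arm with a two-finger parallel gripper is mounted at the origin on the work surface. World frame = base frame: x ahead of the robot, y to its left, z up, the work surface at z = 0. Lengths are in m, angles in rad, forces in N, time in s.
With the tool pointing down it reaches from about 0.3 to 0.775 m from the base axis. Payload 14.6 kg.
Tool frame: the origin (TCP) lies between the finger pads; the fingertips stand 8 mm ahead of it and the grasp point (between the pads) lies 11 mm behind it (ctrl.tip_reach is the distance from the TCP to the fingertips, in m); y points along the fingers, z is the direction in which the jaws open and shut, and the axes are right-handed (so a half turn about y gives the same grasp; the last joint's range is limited). The gripper opens to 94 mm and grips with 3 to 60 N. Pads are 16 mm wide; open, the fingers measure 119 mm over their backs; the gripper's body (75 mm by 177 mm) begins 78 mm behind the grasp point.
Start: joints at [1.256, 0.3, 1.521, -0, 1.321, -0.067], TCP at [0.135, 0.533, 0.177] pointing down, gripper open.
Joint ranges: [-3.03, 3.03], [-0.79, 2.21], [0.23, 2.52], [-1.04, 4.18], [0, 3.07], [-2.55, 2.55]. Speed limits (rad/s): [2.22, 2.22, 2.57, 3.14, 3.14, 3.14].

### API

Orientations are given as [roll, pitch, yaw] about the fixed x, y, z axes, in that order (R = Rz(yaw) Ry(pitch) Rx(roll)).
In Python, from station import ctrl gives the robot as it stands.
- The arm moves only by the tool play_rows, never from a script. Its arguments are lists of equal length, an entry for each row: "twist": the turn, a rotation vector about the world's x, y, z as a fraction of full scale, a list of three; "travel": the shift along the world's x, y, z as a fraction of full scale, a list of three; "grip": the gripper's target within -1 to 1 (shut at 1, half-way at 0, fully open at -1). A call has 1 to 12 rows; each row shifts and turns the commanded pose from where the row before left it; what a row does not reach is not made up. Full scale, the value 1, is 5 cm for a shift and 90 degrees for a turn. A row lasts 1/10 s, in which the tool goes at most 50 mm and 8.59 degrees, less where a joint would pass 70% of its speed; a pose out of reach is approached as far as the arm can. A call with a number of a shift or a turn outside -1 to 1 is refused whole. A call with a gripper value outside its range is refused whole. The fingers move at their own pace and stop on an object; "force" is the grip in N (left out, the last holds). Time passes only in rows, so rows that do not move let the fingers close. It gives the time, the measured TCP pose, the force and the opening at its end, in the units of the state.
- ctrl.get_obs(): the state, without advancing time (a new reading comes with each control period).
- ctrl.camera(name): name is "side" or "top" or "wrist"; returns a dict with "img" (384x512x3 uint8, red, green, blue), "vfov" (degrees; the focal length in pixels is half the picture's height over the tangent of half this angle, whatever the lens; pixels are square), "cx", "cy" (the principal point, pixels), "rvec" (rotation vector, rad) and "tvec" (3), from world to camera coordinates, as OpenCV has them. Camera axes: x right, y down, z forward; pixel columns grow to the right and rows downward; lengths in m; the calibration is good to about 2 mm. A picture is of the moment at which its call begins. There is no depth.
- ctrl.hand_in(): hands the job in, once; it reports no verdict.
Trained networks look in a picture, given as the dict that the camera call returned (one of the last four; its "shot" number tells which), for a name from the list of things; names that differ only in an ending like _2 or _b are one class to them, and where a whole thing is asked for, a point or a joint stands for the part that bears it (a point fixed in the world has none). Each returns a list of dicts, best first, with "confidence" (0 to 1); they miss things now and then, are a little off and sometimes report something else, mostly with a low value. They report only what shows in the picture. A call takes as long as a camera call. They do not tell look-alikes from the thing itself.
- ctrl.boxes_of(name, picture): "point" ([column, row] in pixels, amid what is visible of it).
- ctrl.trace(name, picture): "pixels" (384x512 bool, what is visible of it) and "point" ([column, row] in pixels, amid what is visible of it).
The state is a dict: "time_s": time; "qpos": joint angles; "joint_vel": joint speeds; "tau": joint torques, N m; "ee_pos": TCP position; "eef_rot": TCP orientation; "force": force on the tool from outside, world axes, zero at the start; "moment": the same for the moment, N m; "grip_width": finger opening in m.
Only numpy, scipy, OpenCV 4.12 (cv2) and the standard library are available. Lean on these libraries where they do the work, as an engineer would, in place of code of your own. Each camera call takes 0.05 s, during which the arm holds its last target.

### The job

Sort the two finished parts lying in the middle of the bench: stand the flanged bush, flange down, in the round dish, and lay the plain rectangular block with two holes flat in the rectangular tray. The plain sleeve without a flange and the V-block are not part of the batch.

Things in the scene. Friction and masses are not known exactly. Their poses are not given: they have to be found in the camera images.
- bush: Bare steel flanged bush, 200 g or so, standing on its flange: flange 52 mm diameter and 8 mm thick, above it a sleeve 36 mm in diameter, 40 mm high overall, with a 22 mm bore open at the top. Origin: centre of the underside of the flange; z runs up its axis. A plain sleeve of the same diameter and height but with no flange stands nearby and is not it.
- block: Bare steel rectangular block, 300 g or so, 60 mm long (its x), 30 mm wide (its y), 30 mm high, with two dark holes 10 mm in diameter, 34 mm apart, in its top. Origin: centre of its underside; z up. A darker V-block of similar size, with a V groove along its top, stands nearby and is not it.
- dish: Round bare-metal dish, fixed to the bench: 184 mm across the rim, 28 mm high, wall 4 mm, floor 3 mm thick (inside about 172 mm across). Origin: centre of its underside, on the bench; z up.
- tray: Rectangular grey sheet-metal tray, fixed to the bench: 200 mm long (its x), 150 mm wide (its y), 35 mm high, walls and floor 4 mm thick. Origin: centre of its underside, on the bench; z up. It may be turned by up to about 25 degrees. Dish and tray stand to the left and right of the parts, either way round; the four parts in the middle change places, with at least 25 mm free beside each.
Things that resemble listed ones, but are neither listed nor needed, are in the scene too. What is shaped like the block but blue or brown is not meant.

How it is judged:
At the end, for the whole second after the job is handed in: The bush stands upright on its flange (within 11 degrees) on the floor of the round dish, and the block lies flat, holes upward (within 11 degrees), on the floor of the tray, anywhere inside; both are released and at rest (horizontal distance between bush and dish below 0.064 m and z of bush in the frame of dish below 0.015 m and angle between each of bush, block's own z axis and vertical below 0.2 rad and x of block in the frame of tray between -0.085 and 0.085 m and y of block in the frame of tray between -0.06 and 0.06 m and z of block in the frame of tray below 0.015 m and linear speed of each of bush, block below 0.03 m/s); the robot touches nothing.
It also fails if it takes over 51 s, if anything falls off the work surface, if the arm or the gripper's body presses on something with over 40 N, if the wrist force passes 120 N, or if a joint passes its speed limit or range.

## Working session

There is one attempt and no reset: what is moved stays moved. The work goes in short steps, Python scripts to look and compute and a tool call to move; the robot and the scene stay as the last step left them, time stands still between calls to the robot, and variables do not carry over. Pictures are saved under pics/ and viewed, and the job is handed in when it is done.

Besides the shell and the picture viewer there is one more tool, called as name(argument=value, ...) on one line, values as JSON. play_rows: Moves the arm, as the interface text tells. Its arguments: {"type":"object","properties":{"twist":{"type":"array"},"travel":{"type":"array"},"grip":{"type":"array"},"force":{"type":"number"}},"required":["twist","travel","grip"]}

```bash
mkdir -p pics; ls
python3 - <<'E'
from station import ctrl
import cv2,pickle
o=ctrl.get_obs()
print({k:o[k] for k in('time_s','ee_pos','eef_rot','grip_width','force')},ctrl.tip_reach)
for n in('top','side'):
    p=ctrl.camera(n); pickle.dump(p,open(f'pics/{n}0.pkl','wb'))
    cv2.imwrite(f'pics/{n}0.png',p['img'][:,:,::-1])
    print(n,p['vfov'],p['cx'],p['cy'],p['rvec'],p['tvec'])
    for t in('bush','block','dish','tray'):
        print(t,[(d['point'],round(d['confidence'],2)) for d in ctrl.boxes_of(t,p)])
E
```

```text
pics
{'time_s': 0.0, 'ee_pos': array([0.13480345, 0.53292763, 0.17619136]), 'eef_rot': array([-1.57193606e+00,  8.47864503e-05, -2.47758266e-01]), 'grip_width': 0.09422948450904126, 'force': array([ 0.60678558, -0.4042692 ,  0.290246  ])} 0.008
top 50.6409658088872 257.7410630587684 195.03788034054506 [ 2.04524435 -2.17840607  0.24198868] [0.01763499 0.49767595 1.03031748]
bush [([136.7, 218.4], 0.72), ([229.9, 154.7], 0.5)]
block [([286.8, 201.5], 0.8), ([308.0, 236.8], 0.57), ([272.5, 237.1], 0.48)]
dish [([136.9, 216.2], 0.9)]
tray [([369.1, 196.5], 0.67)]
side 53.99387027063558 251.71529105568206 193.61329659506853 [ 2.27751193 -0.49762969  0.18912627] [-0.47057437  0.18600071  0.87170809]
bush [([275.0, 179.3], 0.63)]
block [([255.2, 230.6], 0.95), ([212.9, 227.0], 0.82), ([227.8, 259.7], 0.81)]
dish [([193.6, 144.1], 0.95)]
tray [([299.5, 307.5], 0.8)]
```

View pics/top0.png

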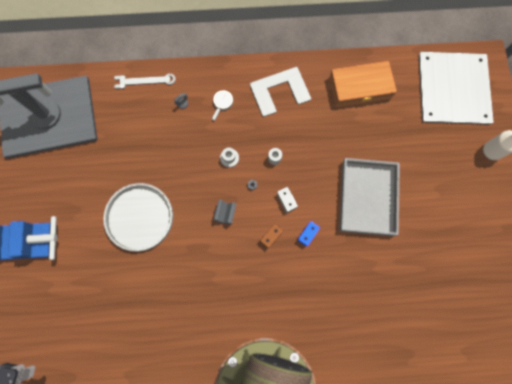

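View pics/side0.png

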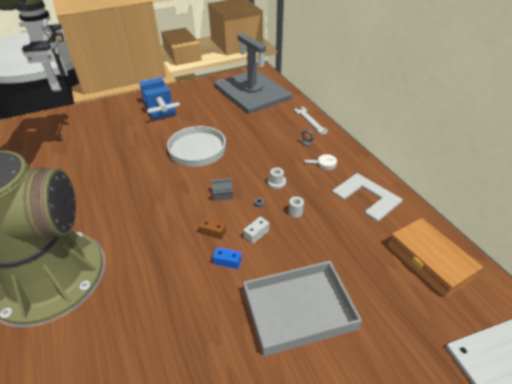

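The bush is at about (229,157) in the top view and (276,178) in the side view. The block is at (287,200) top and (256,230) side. The dish is on the left and the tray on the right. Next I'll work out positions.

```bash
cat > h.py <<'E'
import numpy as np,cv2
def KRt(p):
    f=192/np.tan(np.radians(p['vfov'])/2)
    return np.array([[f,0,p['cx']],[0,f,p['cy']],[0,0,1]]),cv2.Rodrigues(np.array(p['rvec'],float))[0],np.array(p['tvec'],float)
def ray(p,uv,z):
    K,R,t=KRt(p); uv=np.atleast_2d(np.array(uv,float))
    d=np.linalg.solve(K,np.c_[uv,np.ones(len(uv))].T).T@R
    c=-R.T@t
    return c+d*((z-c[2])/d[:,2])[:,None]
def proj(p,X):
    K,R,t=KRt(p); X=np.atleast_2d(np.array(X,float))
    return cv2.projectPoints(X,np.array(p['rvec'],float),np.array(p['tvec'],float),K,None)[0][:,0]
def rawcrop(p,u,v,r,s,fn):
    c=p['img'][max(0,v-r):v+r,max(0,u-r):u+r,::-1]
    cv2.imwrite(fn,cv2.resize(c,None,fx=s,fy=s,interpolation=cv2.INTER_CUBIC))
def circ(c,r,z,n=72):
    a=np.linspace(0,2*np.pi,n,endpoint=False); return np.c_[c[0]+r*np.cos(a),c[1]+r*np.sin(a),np.full(n,z)]
def box(x,y,yaw,L,W,z0,z1):
    c,s=np.cos(yaw),np.sin(yaw)
    return np.array([[x+c*a*L/2-s*b*W/2,y+s*a*L/2+c*b*W/2,z] for z in(z0,z1) for a,b in((1,1),(1,-1),(-1,-1),(-1,1))])
def sil(p,groups):
    m=np.zeros((384*4,512*4),np.uint8)
    for X in groups:
        h=cv2.convexHull(((proj(p,X)+.5)*4).round().astype(np.int32)); cv2.fillConvexPoly(m,h,1)
    return cv2.resize(m.astype(np.float32),(512,384),interpolation=cv2.INTER_AREA)
MODELS={
'bush':lambda q:[np.r_[circ(q,.026,0),circ(q,.026,.008)],np.r_[circ(q,.018,0.008),circ(q,.018,.04)]],
'block':lambda q:[box(q[0],q[1],q[2],.06,.03,0,.03)],
'dish':lambda q:[np.r_[circ(q,.092,0),circ(q,.092,.028)]],
'tray':lambda q:[box(q[0],q[1],q[2],.2,.15,0,.035)]}
E
python3 - <<'E'
from station import ctrl
from h import *
from scipy.optimize import minimize
import pickle
P=[ctrl.camera(n) for n in('top','side')]
pickle.dump(P,open('pics/P1.pkl','wb'))
guess={'bush':((229,157),(276,178)),'block':((287,200),(256,230)),'dish':((137,216),(194,144)),'tray':((369,196),(299,307))}
for t,g in guess.items():
    M=[];starts=[]
    for p,u in zip(P,g):
        c=[d for d in ctrl.trace(t,p) if np.hypot(*(np.array(d['point'])-u))<12]
        starts.append(ray(p,[u],.015)[0][:2])
        M.append(c[0]['pixels'].astype(np.float32) if c else None)
        print(t,p['shot'],len(c),c[0]['pixels'].sum() if c else 0,starts[-1])
    for use in ([0],[1],[0,1]):
        if any(M[i] is None for i in use): continue
        def cost(q): return sum(np.abs(sil(P[i],MODELS[t](q))-M[i]).sum() for i in use)
        best=None
        for y in ([0] if t in('bush','dish') else np.arange(0,np.pi,np.pi/8)):
            x0=np.r_[starts[0],y]
            r=minimize(cost,x0,method='Nelder-Mead',options=dict(initial_simplex=x0+np.array([[0,0,0],[.01,0,0],[0,.01,0],[0,0,.2]])))
            if best is None or r.fun<best.fun: best=r
        print('  ',use,best.x.round(4),round(best.fun,1))
rawcrop(P[0],255,185,60,6,'pics/tc1.png'); rawcrop(P[1],256,205,60,6,'pics/sc1.png')
E
```

```text
bush 3 1 260 [0.62126613 0.05959233]
bush 4 1 272 [0.62019701 0.06169189]
   [0] [0.621  0.061  0.0741] 22.2
   [1] [0.6203 0.0633 0.0672] 26.2
   [0, 1] [ 0.6206  0.0618 -0.0224] 56.6
block 3 1 272 [ 0.48725994 -0.09432395]
block 4 1 404 [ 0.48589192 -0.09357919]
   [0] [ 0.4882 -0.0919  0.3846] 25.8
   [1] [ 0.4874 -0.0901  0.4205] 26.9
   [0, 1] [ 0.4876 -0.0911  0.4219] 64.4
dish 3 1 3569 [0.46834743 0.31876082]
dish 4 1 1849 [0.45829748 0.32374035]
   [0] [0.4663 0.3155 0.1197] 203.1
   [1] [0.4641 0.32   0.0847] 106.7
   [0, 1] [0.4651 0.317  0.1848] 325.5
tray 3 1 4265 [ 0.48434441 -0.32225181]
tray 4 1 7455 [ 0.47836588 -0.32377555]
   [0] [ 0.4815 -0.3203 -0.1503] 70.2
   [1] [ 0.4803 -0.3193 -0.1522] 138.5
   [0, 1] [ 0.4807 -0.3197  2.9878] 219.8
```

View pics/tc1.png

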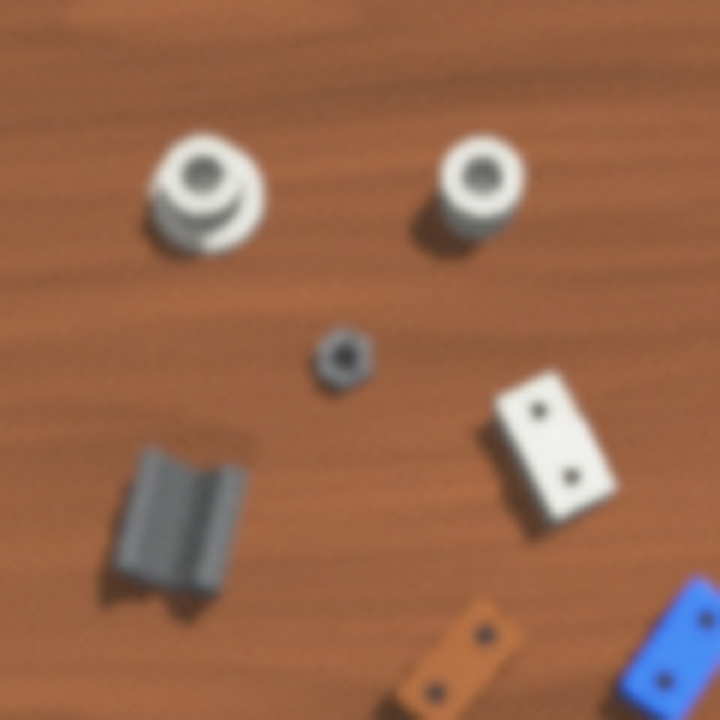

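View pics/sc1.png

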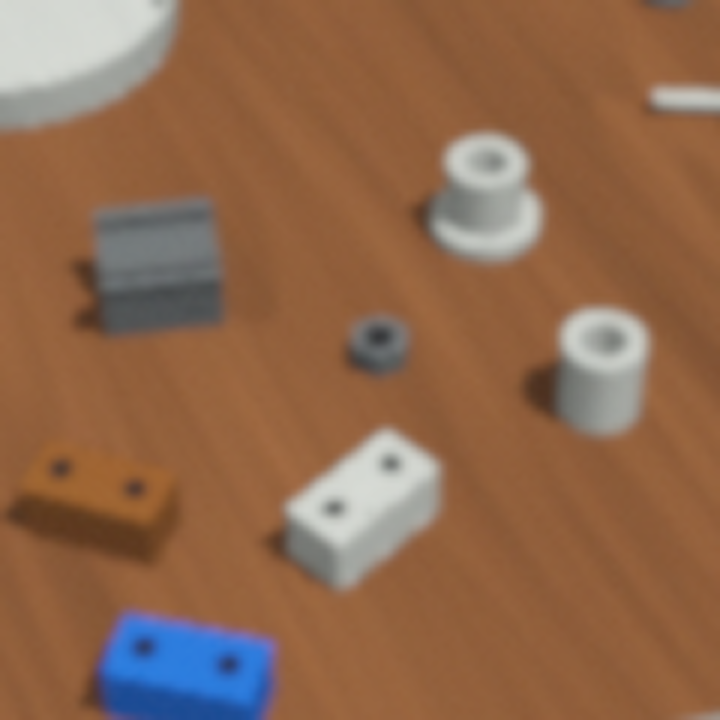

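play_rows(twist=[[0,0,-0.084],[0,0,-0.084],[0,0,-0.084],[0,0,-0.084],[0,0,-0.084],[0,0,-0.084],[0,0,-0.084],[0,0,-0.084],[0,0,-0.084],[0,0,-0.084]], travel=[[0.486,-0.471,0],[0.486,-0.471,0],[0.486,-0.471,0],[0.486,-0.471,0],[0.486,-0.471,0],[0.486,-0.471,0],[0.486,-0.471,0],[0.486,-0.471,0],[0.486,-0.471,0],[0.486,-0.471,0]], grip=[-0.5,-0.5,-0.5,-0.5,-0.5,-0.5,-0.5,-0.5,-0.5,-0.5], force=25)

```text
time_s: 2.0
ee_pos: [0.3788, 0.2966, 0.1769]
eef_rot: [-1.571, 0.0, -1.573]
force: [0.5, -0.4, 0.7]
grip_width: 0.0703
```

play_rows(twist=[[0,0,0],[0,0,0],[0,0,0],[0,0,0],[0,0,0],[0,0,0],[0,0,0],[0,0,0],[0,0,0],[0,0,0],[0,0,0],[0,0,0]], travel=[[0.486,-0.471,0],[0.486,-0.471,0],[0.486,-0.471,0],[0.486,-0.471,0],[0.486,-0.471,0],[0.486,-0.471,0],[0.486,-0.471,0],[0.486,-0.471,0],[0.486,-0.471,0],[0.486,-0.471,0],[0,0,0],[0,0,0]], grip=[-0.5,-0.5,-0.5,-0.5,-0.5,-0.5,-0.5,-0.5,-0.5,-0.5,-0.5,-0.5])

```text
time_s: 3.2
ee_pos: [0.6208, 0.0619, 0.1762]
eef_rot: [-1.572, 0.0, -1.568]
force: [-0.1, 0.7, 0.2]
grip_width: 0.0702
```

Run:
```python
from station import ctrl
from h import *
p=ctrl.camera('wrist'); img=p['img'][:,:,::-1].copy()
for X in (circ((.6206,.0618),.026,.008),circ((.6206,.0618),.018,.04)):
    for u in proj(p,X): cv2.circle(img,tuple(int(v) for v in u.round()),0,(0,0,255),-1)
cv2.imwrite('pics/w1.png',cv2.resize(img,None,fx=1.5,fy=1.5)); print(ctrl.get_obs()['qpos'])
```

```text
[4.15958871e-02 4.66755890e-01 1.29281203e+00 1.60185216e-04
 1.38253253e+00 3.80444407e-02]
```

View pics/w1.png

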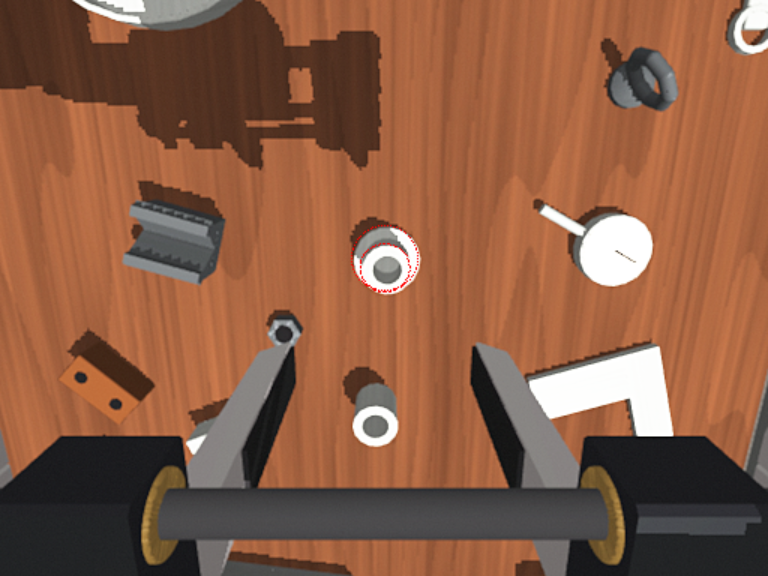

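The projected bush outlines sit on the real bush at about (387,262) in the wrist view, and the jaw path is clear. I'll descend and grip.

play_rows(twist=[[0,0,0],[0,0,0],[0,0,0],[0,0,0],[0,0,0],[0,0,0],[0,0,0],[0,0,0],[0,0,0],[0,0,0],[0,0,0],[0,0,0]], travel=[[0,0,-0.45],[0,0,-0.45],[0,0,-0.45],[0,0,-0.45],[0,0,-0.45],[0,0,-0.45],[0,0,-0.105],[0,0,-0.105],[0,0,-0.105],[0,0,-0.105],[0,0,0],[0,0,0]], grip=[-0.5,-0.5,-0.5,-0.5,-0.5,-0.5,-0.5,-0.5,-0.5,-0.5,-0.5,-0.5])

```text
time_s: 4.45
ee_pos: [0.621, 0.0622, 0.0211]
eef_rot: [-1.57, 0.0, -1.567]
force: [0.6, -0.7, -0.2]
grip_width: 0.0705
```

play_rows(twist=[[0,0,0],[0,0,0],[0,0,0],[0,0,0],[0,0,0],[0,0,0],[0,0,0],[0,0,0]], travel=[[0,0,0],[0,0,0],[0,0,0],[0,0,0],[0,0,0],[0,0,0],[0,0,0],[0,0,0]], grip=[1,1,1,1,1,1,1,1], force=25)

```text
time_s: 5.25
ee_pos: [0.6209, 0.0622, 0.0208]
eef_rot: [-1.571, -0.0, -1.567]
force: [0.3, 0.9, -0.3]
grip_width: 0.0099
```

Run:
```python
from station import ctrl
from h import *
p=ctrl.camera('wrist'); q=ctrl.camera('side')
cv2.imwrite('pics/w2.png',p['img'][:,:,::-1]); rawcrop(q,276,178,60,5,'pics/s2.png'); print(ctrl.get_obs()['grip_width'])
```

```text
0.0023138491619720722
```

View pics/w2.png

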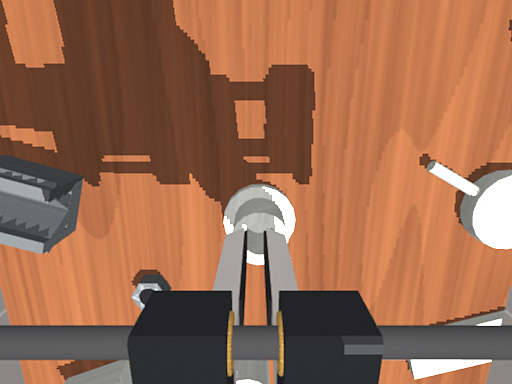

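View pics/s2.png

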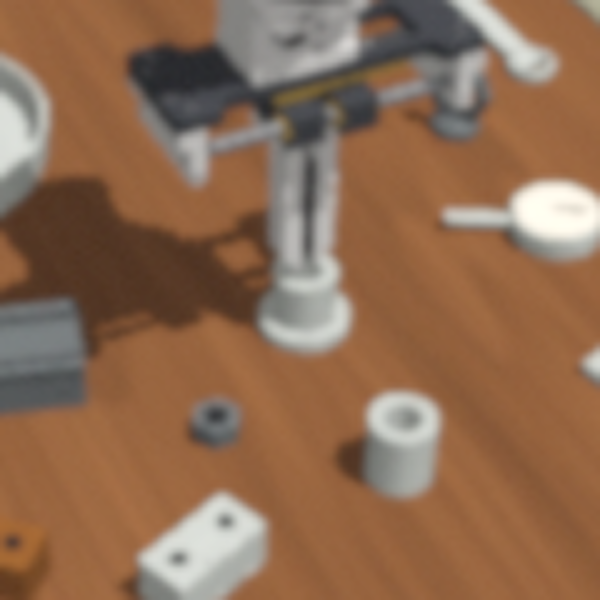

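Run:
```python
from station import ctrl
from h import *
import pickle
for n in('wrist','side'):
    p=ctrl.camera(n); img=cv2.resize(p['img'][:,:,::-1],None,fx=6,fy=6,interpolation=cv2.INTER_CUBIC)
    o=ctrl.get_obs(); e=o['ee_pos']
    for dz,c in((0,(0,0,255)),(-.008,(0,255,0)),(.011,(255,0,0)),(.05,(255,0,255))):
        u=proj(p,e+[0,0,dz])[0]; cv2.circle(img,tuple(int(v) for v in (u*6+3).round()),4,c,-1); print(n,dz,u)
    for X in (circ((.6206,.0618),.026,.008),circ((.6206,.0618),.018,.04)):
        for w in proj(p,X): cv2.circle(img,tuple(int(v) for v in (w*6+3).round()),1,(0,255,255),-1)
    u=proj(p,e)[0]*6; x,y=int(u[0]),int(u[1])
    cv2.imwrite(f'pics/{n}3.png',img[max(0,y-290):y+290,max(0,x-300):x+300])
print(e)
p=ctrl.camera('top')
cv2.imwrite('pics/top3.png',cv2.resize(p['img'][100:250,150:350,::-1],None,fx=4,fy=4,interpolation=cv2.INTER_CUBIC))
```

```text
wrist 0 [256.69741476 224.65868425]
wrist -0.008 [256.65151229 220.47435636]
wrist 0.011 [256.76595482 230.90658441]
wrist 0.05 [257.07568893 259.14099049]
side 0 [276.19190271 176.29526467]
side -0.008 [276.12276949 178.41441283]
side 0.011 [276.28811535 173.34604774]
side 0.05 [276.64041387 162.54700209]
[0.62090622 0.06219297 0.02077583]
```

View pics/wrist3.png

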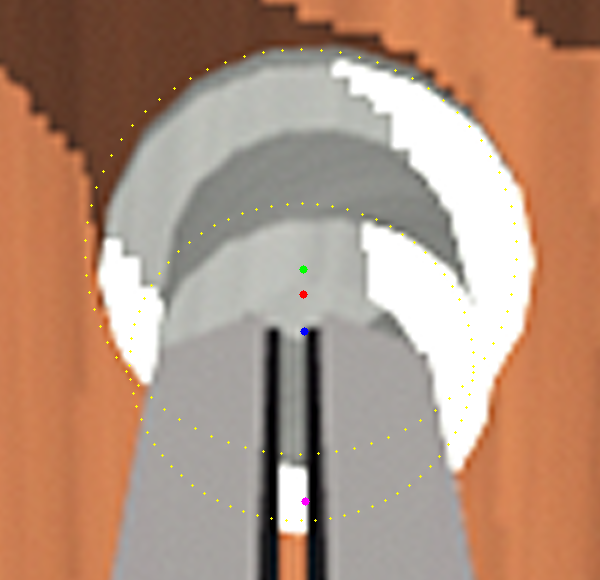

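View pics/side3.png

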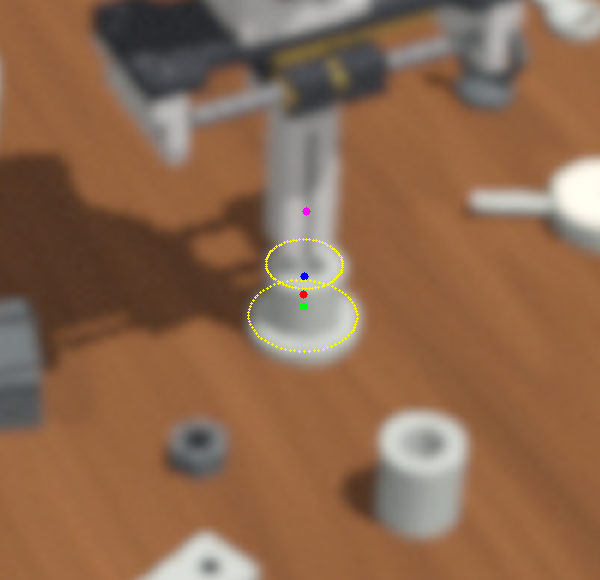

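View pics/top3.png

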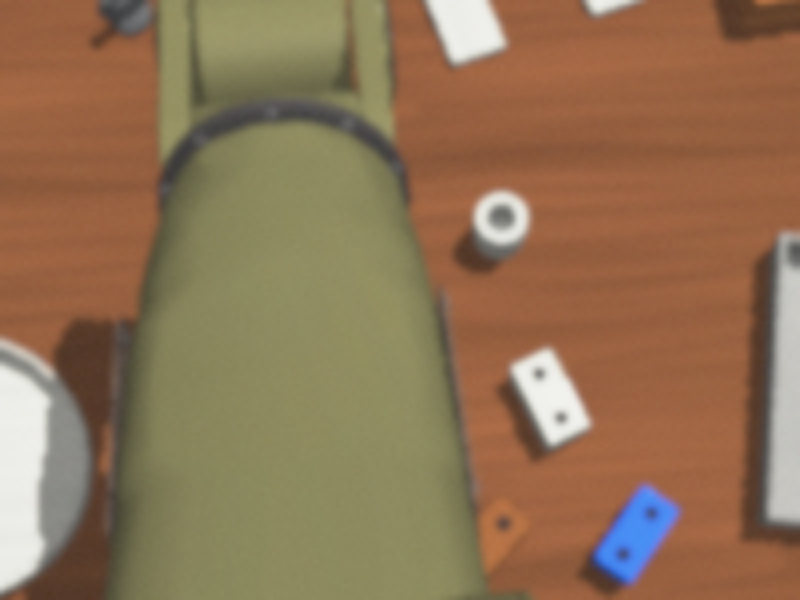

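Run:
```python
from station import ctrl
from h import *
p=ctrl.camera('wrist'); K,R,t=KRt(p); e=ctrl.get_obs()['ee_pos']
print('f',K[0,0],'cam rel tcp',-R.T@t-e,'axis',R[2])
# same relative geometry as w1
for dz in(-.008,0,.011,.02,.025,.03):
  for dy in(-.008,0,.008):
    a,b=proj(p,[e+[-.0351,dy,dz],e+[.0351,dy,dz]]); print(dz,dy,a.round(1),b.round(1))
```

```text
f 324.644524528208 cam rel tcp [-0.00119296  0.08258727  0.20770439] axis [-2.39307328e-04 -2.83386588e-01 -9.59005727e-01]
-0.008 -0.008 [207.6 230.8] [305.6 231.1]
-0.008 0 [207.2 220.4] [306.1 220.6]
-0.008 0.008 [206.7 209.7] [306.7 210. ]
0 -0.008 [206.  235.3] [307.3 235.6]
0 0 [205.5 224.5] [307.9 224.8]
0 0.008 [205.  213.5] [308.5 213.8]
0.011 -0.008 [203.5 242. ] [309.9 242.3]
0.011 0 [203.  230.8] [310.5 231.1]
0.011 0.008 [202.5 219.3] [311.1 219.6]
0.02 -0.008 [201.4 248. ] [312.2 248.3]
0.02 0 [200.8 236.4] [312.8 236.7]
0.02 0.008 [200.2 224.5] [313.5 224.8]
0.025 -0.008 [200.1 251.6] [313.5 251.9]
0.025 0 [199.5 239.7] [314.2 240. ]
0.025 0.008 [198.9 227.5] [315.  227.9]
0.03 -0.008 [198.7 255.3] [315.  255.6]
0.03 0 [198.1 243.2] [315.7 243.5]
0.03 0.008 [197.5 230.7] [316.4 231.1]
```

The fingertips really sit about 29 mm above the reported TCP, where nominal is 8 mm below it. The wrist separation and the side view agree on this. The jaws closed above the bush, so I'll open, rise and re-measure.

play_rows(twist=[[0,0,0],[0,0,0],[0,0,0],[0,0,0],[0,0,0],[0,0,0],[0,0,0],[0,0,0]], travel=[[0,0,0.3],[0,0,0.3],[0,0,0],[0,0,0],[0,0,0],[0,0,0],[0,0,0],[0,0,0]], grip=[-0.5,-0.5,-0.5,-0.5,-0.5,-0.5,-0.5,-0.5])

```text
time_s: 6.35
ee_pos: [0.6208, 0.0622, 0.0505]
eef_rot: [-1.571, -0.0, -1.567]
force: [0.2, -0.8, 0.1]
grip_width: 0.0613
```

Run:
```python
from station import ctrl
from h import *
o=ctrl.get_obs(); e=o['ee_pos']; print(e,o['grip_width'],o['force'])
p=ctrl.camera('wrist'); q=ctrl.camera('side')
g=o['grip_width']/2
for pp,n in((p,'w4'),(q,'s4')):
    img=cv2.resize(pp['img'][:,:,::-1],None,fx=4,fy=4,interpolation=cv2.INTER_CUBIC)
    def dots(X,c):
        for w in proj(pp,X): cv2.circle(img,tuple(int(v) for v in (w*4+2).round()),2,c,-1)
    dots(circ((.6206,.0618),.026,.008),(0,255,255)); dots(circ((.6206,.0618),.018,.04),(0,255,255))
    for s in(-1,1):
        dots(np.array([e+[s*g,d,.029] for d in(-.008,.008)]),(0,0,255))
        dots(np.array([e+[s*g,d,-.008] for d in(-.008,.008)]),(0,255,0))
    u=proj(pp,[.62,.062,.05])[0]*4; x,y=int(u[0]),int(u[1])
    cv2.imwrite(f'pics/{n}.png',img[max(0,y-290):y+290,max(0,x-300):x+300])
```

```text
[0.62078417 0.06220384 0.05046861] 0.06126109586307828 [ 0.19451408 -0.75496719  0.11524952]
```

View pics/w4.png

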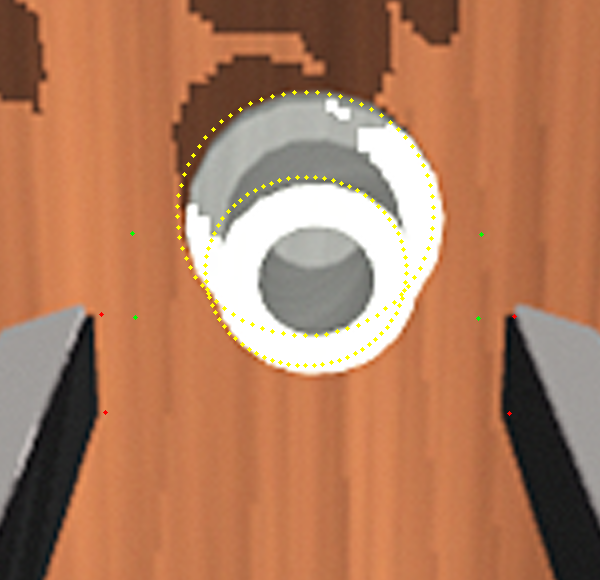

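View pics/s4.png

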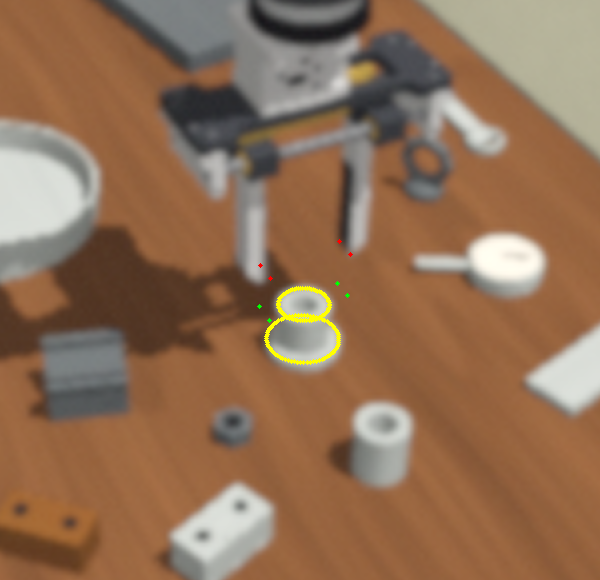

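play_rows(twist=[[0,0,0],[0,0,0],[0,0,0],[0,0,0],[0,0,0],[0,0,0],[0,0,0],[0,0,0]], travel=[[0.03,-0.03,0],[0,0,-0.2],[0,0,-0.2],[0,0,-0.2],[0,0,-0.2],[0,0,-0.2],[0,0,-0.1],[0,0,0]], grip=[-0.5,-0.5,-0.5,-0.5,-0.5,-0.5,-0.5,-0.5])

```text
time_s: 7.25
ee_pos: [0.622, 0.0607, -0.0052]
eef_rot: [-1.572, -0.0, -1.567]
force: [-0.4, 0.3, 0.1]
grip_width: 0.0708
```

Run:
```python
from station import ctrl
from h import *
q=ctrl.camera('side'); rawcrop(q,276,170,50,6,'pics/s5.png')
```

```text
(no output)
```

View pics/s5.png

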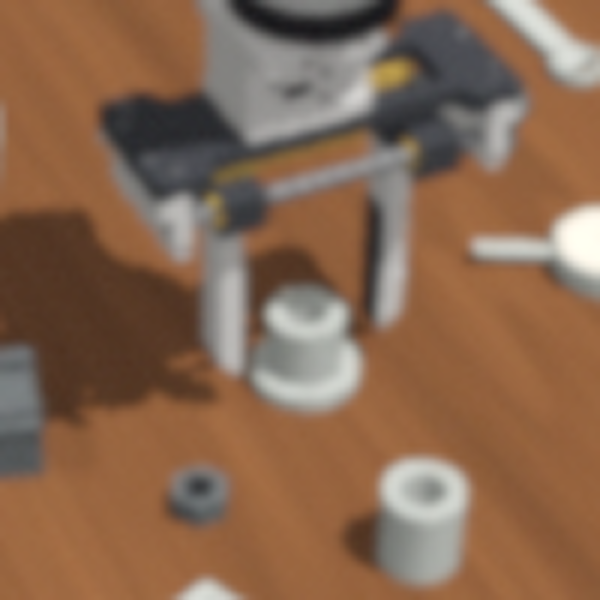

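The fingers now straddle the sleeve, with tips about 16 mm above the flange. I'll go down a further 8 mm and close.

play_rows(twist=[[0,0,0],[0,0,0],[0,0,0],[0,0,0],[0,0,0],[0,0,0],[0,0,0],[0,0,0],[0,0,0]], travel=[[0,0,-0.08],[0,0,-0.08],[0,0,0],[0,0,0],[0,0,0],[0,0,0],[0,0,0],[0,0,0],[0,0,0]], grip=[-0.5,-0.5,-0.5,1,1,1,1,1,1], force=30)

```text
time_s: 8.2
ee_pos: [0.6225, 0.0607, -0.0121]
eef_rot: [-1.57, -0.0, -1.567]
force: [-0.4, -0.1, 0.2]
grip_width: 0.0351
```

play_rows(twist=[[0,0,0],[0,0,0],[0,0,0],[0,0,0],[0,0,0],[0,0,0]], travel=[[0,0,0.2],[0,0,0.4],[0,0,0.4],[0,0,0.4],[0,0,0.4],[0,0,0.2]], grip=[1,1,1,1,1,1])

```text
time_s: 8.8
ee_pos: [0.6229, 0.0607, 0.09]
eef_rot: [-1.569, 0.0, -1.567]
force: [-0.6, 0.6, -2.2]
grip_width: 0.0355
```

play_rows(twist=[[0,0,0],[0,0,0],[0,0,0],[0,0,0],[0,0,0],[0,0,0],[0,0,0],[0,0,0],[0,0,0],[0,0,0],[0,0,0],[0,0,0]], travel=[[-0.157,0.257,0],[-0.314,0.514,0],[-0.314,0.514,0],[-0.314,0.514,0],[-0.314,0.514,0],[-0.314,0.514,0],[-0.314,0.514,0],[-0.314,0.514,0],[-0.314,0.514,0],[-0.314,0.514,0],[-0.157,0.257,0],[0,0,0]], grip=[1,1,1,1,1,1,1,1,1,1,1,1])

```text
time_s: 10.0
ee_pos: [0.4637, 0.319, 0.087]
eef_rot: [-1.572, -0.001, -1.565]
force: [-0.5, 0.2, -2.2]
grip_width: 0.0352
```

Run:
```python
from station import ctrl
from h import *
q=ctrl.camera('side'); rawcrop(q,200,130,60,5,'pics/s6.png'); o=ctrl.get_obs(); print(o['force'],o['grip_width'])
```

```text
[ 0.37818011  0.48657735 -2.14265631] 0.035857003423265824
```

View pics/s6.png

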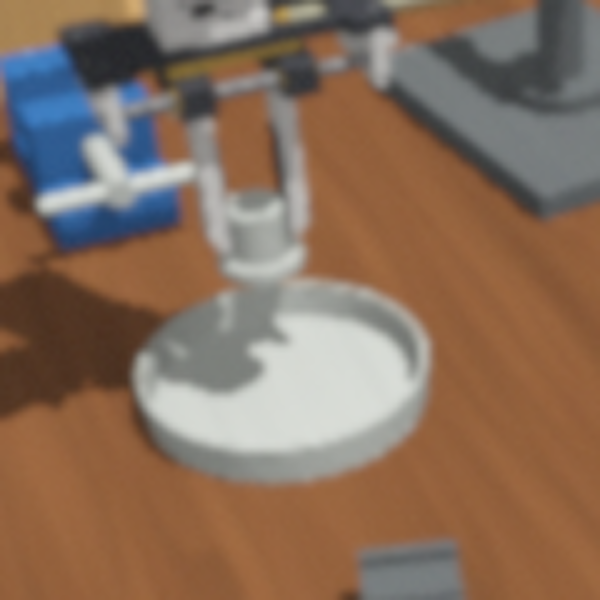

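play_rows(twist=[[0,0,0],[0,0,0],[0,0,0],[0,0,0],[0,0,0],[0,0,0],[0,0,0],[0,0,0],[0,0,0]], travel=[[0,0,-0.3],[0,0,-0.3],[0,0,-0.3],[0,0,-0.3],[0,0,-0.3],[0,0,-0.2],[0,0,-0.1],[0,0,-0.03],[0,0,0]], grip=[1,1,1,1,1,1,1,1,1])

```text
time_s: 10.95
ee_pos: [0.4656, 0.3178, -0.0035]
eef_rot: [-1.57, 0.0, -1.567]
force: [0.4, 0.6, -3.3]
grip_width: 0.0354
```

play_rows(twist=[[0,0,0],[0,0,0],[0,0,0]], travel=[[0,0,-0.03],[0,0,-0.02],[0,0,0]], grip=[1,1,1])

```text
time_s: 11.25
ee_pos: [0.4655, 0.3177, -0.0061]
eef_rot: [-1.571, 0.0, -1.567]
force: [-0.4, 0.3, -1.7]
grip_width: 0.0351
```

Lowering in small steps until it touches.

play_rows(twist=[[0,0,0],[0,0,0],[0,0,0]], travel=[[0,0,-0.03],[0,0,-0.02],[0,0,0]], grip=[1,1,1])

```text
time_s: 11.55
ee_pos: [0.4653, 0.3177, -0.0089]
eef_rot: [-1.571, -0.0, -1.567]
force: [-0.2, -0.2, -2.2]
grip_width: 0.0353
```

play_rows(twist=[[0,0,0],[0,0,0],[0,0,0]], travel=[[0,0,-0.02],[0,0,-0.01],[0,0,0]], grip=[1,1,1])

```text
time_s: 11.85
ee_pos: [0.4655, 0.3177, -0.0092]
eef_rot: [-1.571, 0.0, -1.567]
force: [-5.4, -3.3, 11.3]
grip_width: 0.0351
```

play_rows(twist=[[0,0,0],[0,0,0],[0,0,0],[0,0,0],[0,0,0],[0,0,0],[0,0,0],[0,0,0],[0,0,0],[0,0,0]], travel=[[0,0,0],[0,0,0],[0,0,0],[0,0,0],[0,0,0.1],[0,0,0.4],[0,0,0.5],[0,0,0.5],[0,0,0.5],[0,0,0.4]], grip=[-0.5,-0.5,-0.5,-0.5,-0.5,-0.5,-0.5,-0.5,-0.5,-0.5])

```text
time_s: 12.85
ee_pos: [0.4656, 0.3178, 0.1117]
eef_rot: [-1.57, 0.001, -1.567]
force: [0.7, -0.5, -0.8]
grip_width: 0.0702
```

play_rows(twist=[[0,0,-0.0823],[0,0,-0.0823],[0,0,-0.0823],[0,0,-0.0823],[0,0,-0.0823],[0,0,-0.0823],[0,0,-0.0823],[0,0,-0.0823],[0,0,-0.0823],[0,0,0],[0,0,0],[0,0,0]], travel=[[0.04,-0.4,0],[0.04,-0.8,0],[0.04,-0.8,0],[0.04,-0.8,0],[0.04,-0.8,0],[0.04,-0.8,0],[0.04,-0.8,0],[0.04,-0.8,0],[0.04,-0.8,0],[0.04,-0.8,0],[0.04,-0.6,0],[0,0,0]], grip=[-0.4,-0.4,-0.4,-0.4,-0.4,-0.4,-0.4,-0.4,-0.4,-0.4,-0.4,-0.4])

```text
time_s: 14.05
ee_pos: [0.4874, -0.0952, 0.1101]
eef_rot: [-1.57, 0.0, -2.734]
force: [-0.2, -0.1, -0.6]
grip_width: 0.0657
```

Run:
```python
from station import ctrl
from h import *
o=ctrl.get_obs(); print(o['ee_pos'],o['eef_rot'],o['qpos'])
p=ctrl.camera('wrist'); q=ctrl.camera('side')
B=box(.4876,-.0911,.41,.06,.03,0,.03); img=cv2.resize(p['img'][:,:,::-1],None,fx=1.5,fy=1.5)
for w in proj(p,B[4:]): cv2.circle(img,tuple(int(v) for v in (w*1.5).round()),2,(0,0,255),-1)
cv2.imwrite('pics/w7.png',img); rawcrop(q,200,145,50,6,'pics/s7.png')
```

```text
[ 0.48743856 -0.09521089  0.11007211] [-1.57015828e+00  2.51125567e-04 -2.73415905e+00] [-2.66454198e-01  2.49875488e-01  1.74859321e+00 -3.75802761e-04
  1.14252960e+00  8.97064578e-01]
```

View pics/w7.png

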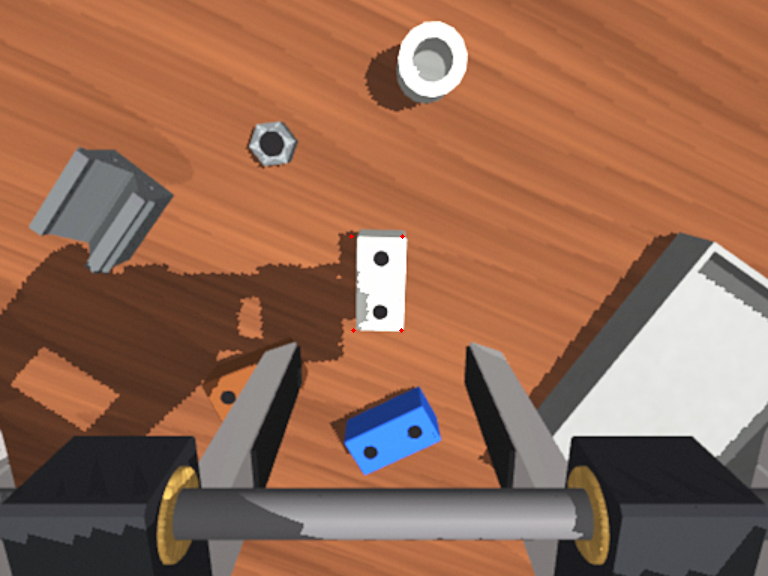

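View pics/s7.png

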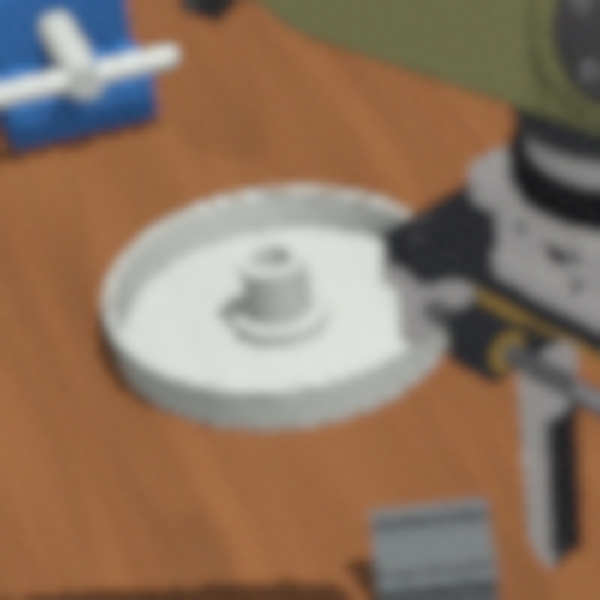

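The bush stands upright in the dish (side crop, around (275,300)). The block is centred between the jaws at about (381,283), aligned with them. Next I'll make a small correction, descend and grip.

play_rows(twist=[[0,0,0],[0,0,0],[0,0,0],[0,0,0],[0,0,0],[0,0,0],[0,0,0],[0,0,0],[0,0,0],[0,0,0],[0,0,0]], travel=[[0.02,0.05,0],[0,0,-0.4],[0,0,-0.4],[0,0,-0.4],[0,0,-0.4],[0,0,-0.4],[0,0,-0.3],[0,0,-0.15],[0,0,-0.1],[0,0,-0.05],[0,0,0]], grip=[-0.4,-0.4,-0.4,-0.4,-0.4,-0.4,-0.4,-0.4,-0.4,-0.4,-0.4])

```text
time_s: 15.25
ee_pos: [0.4886, -0.0897, -0.02]
eef_rot: [-1.571, 0.0, -2.731]
force: [0.4, 0.0, 0.1]
grip_width: 0.0659
```

play_rows(twist=[[0,0,0],[0,0,0],[0,0,0],[0,0,0],[0,0,0],[0,0,0]], travel=[[0,0,0],[0,0,0],[0,0,0],[0,0,0],[0,0,0],[0,0,0]], grip=[1,1,1,1,1,1], force=35)

```text
time_s: 15.85
ee_pos: [0.4886, -0.0899, -0.0201]
eef_rot: [-1.57, 0.0, -2.731]
force: [0.4, -1.8, 1.2]
grip_width: 0.0301
```

play_rows(twist=[[0,0,0],[0,0,0],[0,0,0],[0,0,0],[0,0,0],[0,0,0]], travel=[[0,0,0.2],[0,0,0.4],[0,0,0.4],[0,0,0.4],[0,0,0.4],[0,0,0.2]], grip=[1,1,1,1,1,1])

```text
time_s: 16.45
ee_pos: [0.4887, -0.0898, 0.0816]
eef_rot: [-1.57, 0.001, -2.731]
force: [-0.6, 0.1, -3.3]
grip_width: 0.0297
```

play_rows(twist=[[0,0,0],[0,0,0],[0,0,0],[0,0,0],[0,0,0],[0,0,0],[0,0,0],[0,0,0],[0,0,0],[0,0,0],[0,0,0]], travel=[[-0.016,-0.3,0],[-0.016,-0.5,0],[-0.016,-0.5,0],[-0.016,-0.5,0],[-0.016,-0.5,0],[-0.016,-0.5,0],[-0.016,-0.5,0],[-0.016,-0.5,0],[-0.016,-0.5,0],[-0.016,-0.3,0],[0,0,0]], grip=[1,1,1,1,1,1,1,1,1,1,1])

```text
time_s: 17.55
ee_pos: [0.4795, -0.3214, 0.0787]
eef_rot: [-1.572, -0.001, -2.733]
force: [0.4, -0.4, -3.9]
grip_width: 0.0294
```

Run:
```python
from station import ctrl
from h import *
q=ctrl.camera('side'); cv2.imwrite('pics/s8.png',cv2.resize(q['img'][:,:,::-1],None,fx=1.5,fy=1.5)); print(ctrl.get_obs()['qpos'])
```

```text
[-6.52076509e-01  4.55176124e-01  1.54630691e+00  9.09480137e-05
  1.14155168e+00  5.09150257e-01]
```

View pics/s8.png

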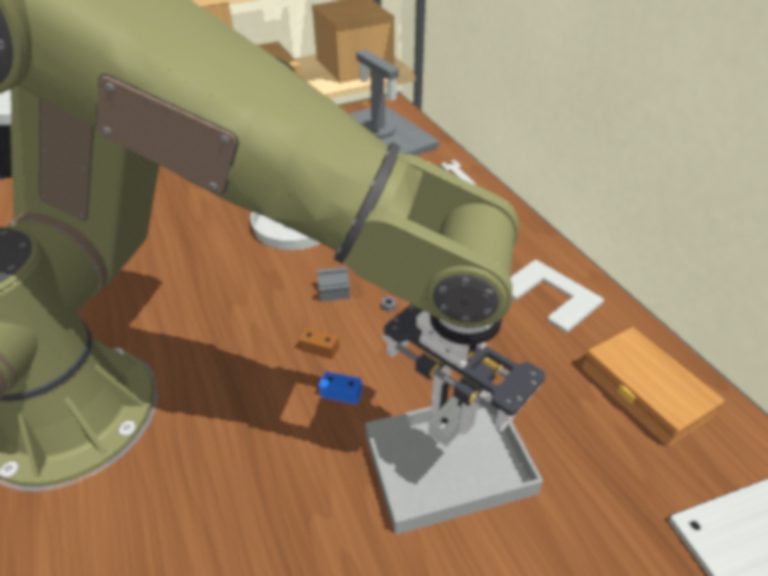

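Run:
```python
from station import ctrl
from h import *
q=ctrl.camera('side'); rawcrop(q,305,275,35,8,'pics/s9.png')
p=ctrl.camera('wrist'); cv2.imwrite('pics/w9.png',cv2.resize(p['img'][:,:,::-1],None,fx=1.5,fy=1.5))
```

```text
(no output)
```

View pics/s9.png

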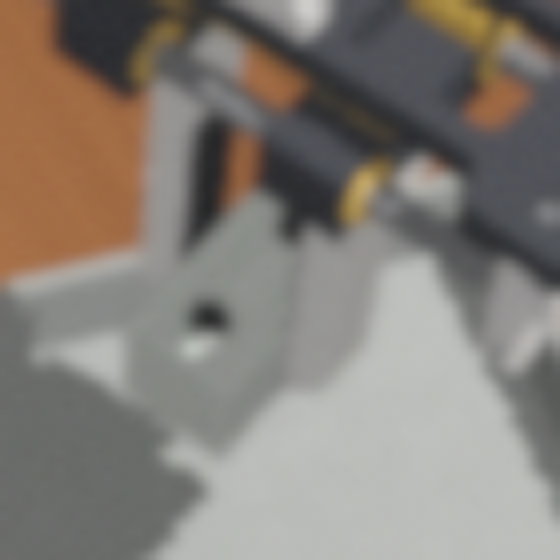

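View pics/w9.png

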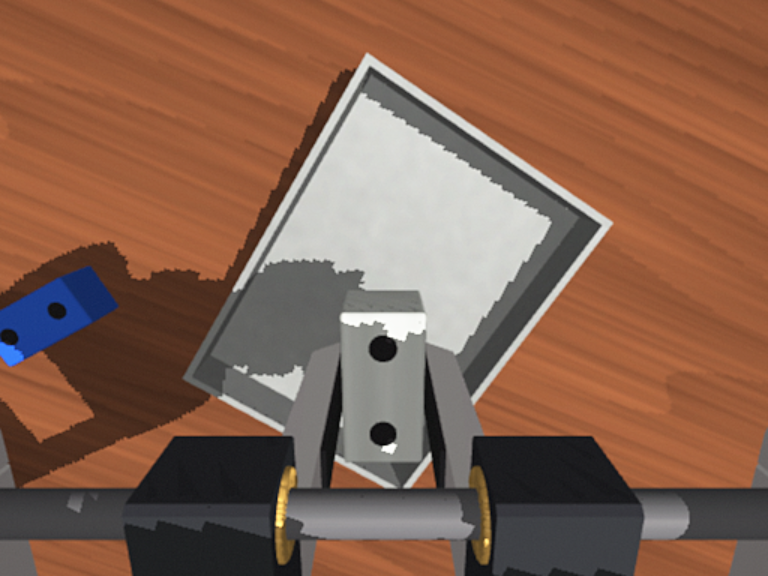

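Run:
```python
from station import ctrl
from h import *
p=ctrl.camera('wrist'); K,R,t=KRt(p)
uv=np.array([[341,314],[425,314],[420,460],[345,461],[383,348],[383,434]],float)/1.5-.17
X=np.array([[.03,.015,0],[.03,-.015,0],[-.03,-.015,0],[-.03,.015,0],[.017,0,0],[-.017,0,0]])
ok,rs,ts,er=cv2.solvePnPGeneric(X,uv,K,None,flags=cv2.SOLVEPNP_IPPE)
for r,tt,e in zip(rs,ts,er):
    M=R.T@cv2.Rodrigues(r)[0]; print('err',e,'z',M[:,2],'x',M[:,0],'tilt',np.degrees(np.arccos(M[2,2])),'pos',R.T@(tt[:,0]-t))
print(ctrl.get_obs()['ee_pos'])
```

```text
err [0.64011933] z [ 6.01187578e-02 -3.62209640e-04  9.98191166e-01] x [ 0.91669847  0.39576702 -0.05506703] tilt 3.446692024186455 pos [ 0.47483229 -0.32133265  0.12114354]
err [3.12704099] z [0.72298309 0.33918369 0.60187197] x [ 0.55287349  0.23835235 -0.79844791] tilt 52.99591427710425 pos [ 0.47819593 -0.31984085  0.12204169]
[ 0.48039599 -0.3190119   0.07954838]
```

The block is held nearly level, with about 3° of tilt, above the middle of the tray. Lowering.

play_rows(twist=[[0,0,0],[0,0,0],[0,0,0],[0,0,0],[0,0,0],[0,0,0],[0,0,0],[0,0,0],[0,0,0]], travel=[[0,0,-0.3],[0,0,-0.3],[0,0,-0.3],[0,0,-0.3],[0,0,-0.3],[0,0,-0.2],[0,0,-0.08],[0,0,-0.03],[0,0,0]], grip=[1,1,1,1,1,1,1,1,1])

```text
time_s: 18.65
ee_pos: [0.4806, -0.32, -0.0105]
eef_rot: [-1.57, 0.0, -2.731]
force: [-0.3, -0.4, -2.9]
grip_width: 0.0299
```

play_rows(twist=[[0,0,0],[0,0,0]], travel=[[0,0,-0.03],[0,0,0]], grip=[1,1])

```text
time_s: 18.85
ee_pos: [0.4806, -0.3199, -0.012]
eef_rot: [-1.57, 0.0, -2.731]
force: [0.3, -0.0, -2.5]
grip_width: 0.0298
```

play_rows(twist=[[0,0,0],[0,0,0],[0,0,0]], travel=[[0,0,-0.03],[0,0,-0.02],[0,0,0]], grip=[1,1,1])

```text
time_s: 19.15
ee_pos: [0.4803, -0.3198, -0.0149]
eef_rot: [-1.571, -0.0, -2.731]
force: [-0.3, 0.4, -3.0]
grip_width: 0.0299
```

play_rows(twist=[[0,0,0],[0,0,0]], travel=[[0,0,-0.02],[0,0,0]], grip=[1,1])

```text
time_s: 19.35
ee_pos: [0.4804, -0.3198, -0.0158]
eef_rot: [-1.571, -0.0, -2.731]
force: [-0.2, 0.8, -3.6]
grip_width: 0.0299
```

play_rows(twist=[[0,0,0],[0,0,0]], travel=[[0,0,-0.01],[0,0,0]], grip=[1,1])

```text
time_s: 19.55
ee_pos: [0.4805, -0.3199, -0.016]
eef_rot: [-1.571, 0.0, -2.731]
force: [-1.3, 0.2, -0.0]
grip_width: 0.0295
```

play_rows(twist=[[0,0,0],[0,0,0],[0,0,0],[0,0,0],[0,0,0],[0,0,0],[0,0,0],[0,0,0],[0,0,0],[0,0,0],[0,0,0]], travel=[[0,0,0],[0,0,0],[0,0,0],[0,0,0],[0,0,0.1],[0,0,0.4],[0,0,0.5],[0,0,0.5],[0,0,0.5],[0,0,0.5],[0,0,0.5]], grip=[-0.4,-0.4,-0.4,-0.4,-0.4,-0.4,-0.4,-0.4,-0.4,-0.4,-0.4])

```text
time_s: 20.65
ee_pos: [0.4803, -0.3198, 0.1352]
eef_rot: [-1.57, 0.0, -2.731]
force: [0.6, -0.3, -0.6]
grip_width: 0.066
```

play_rows(twist=[[0,0,0],[0,0,0],[0,0,0],[0,0,0],[0,0,0],[0,0,0],[0,0,0],[0,0,0]], travel=[[0,0.5,0],[0,0.8,0],[0,0.8,0],[0,0.8,0],[0,0.8,0],[0,0.8,0],[0,0.5,0],[0,0,0]], grip=[-0.4,-0.4,-0.4,-0.4,-0.4,-0.4,-0.4,-0.4])

```text
time_s: 21.45
ee_pos: [0.4804, -0.0675, 0.1343]
eef_rot: [-1.571, 0.001, -2.728]
force: [0.4, -0.4, 0.1]
grip_width: 0.0657
```

Run:
```python
from station import ctrl
from h import *
q=ctrl.camera('side'); cv2.imwrite('pics/s10.png',cv2.resize(q['img'][:,:,::-1],None,fx=1.5,fy=1.5))
p=ctrl.camera('top'); cv2.imwrite('pics/t10.png',cv2.resize(p['img'][:,:,::-1],None,fx=1.5,fy=1.5)); print(ctrl.get_obs()['time_s'],ctrl.get_obs()['joint_vel'])
```

```text
21.55 [-2.84016944e-02  9.25430571e-03 -3.13426239e-03 -1.19984990e-04
  6.27734208e-05 -4.97748284e-03]
```

View pics/s10.png

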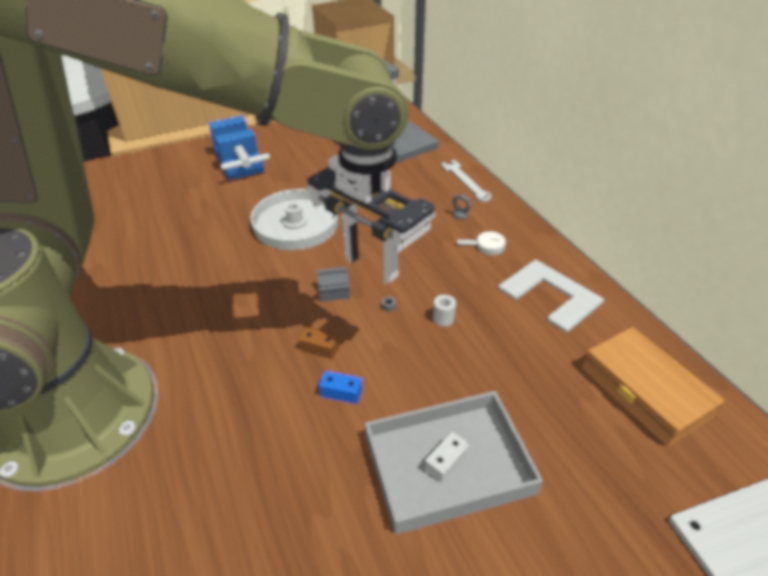

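View pics/t10.png

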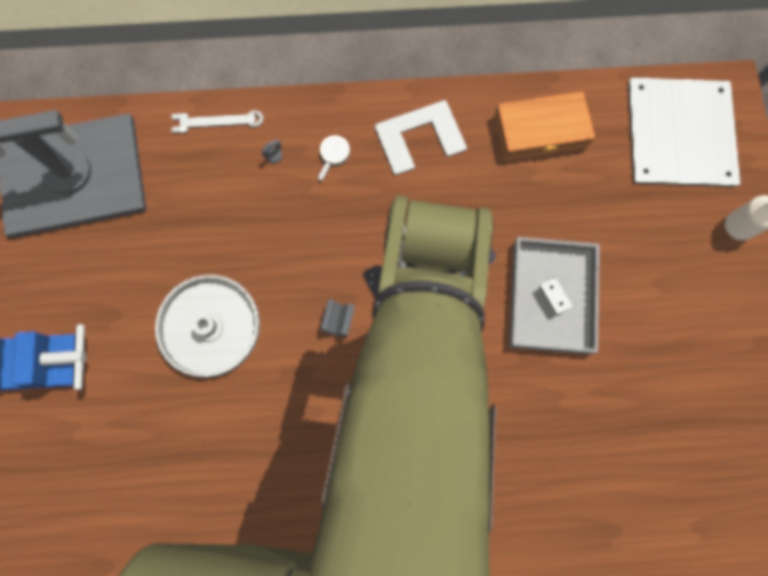

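The bush stands in the centre of the dish (top view (205,326)). The block lies flat in the middle of the tray with its holes up (top view (556,297)). The arm is clear of both, so I'm handing in.

Run:
```python
from station import ctrl
print(ctrl.hand_in(), ctrl.get_obs()['time_s'])
```

```text
the job is handed in; nothing more can be done
the job is handed in; nothing more can be done
```

I sorted both parts and handed the job in at about 21.6 s of the 51 s allowed. The flanged bush stands flange down near the centre of the round dish. The two-hole steel block lies flat, holes up, near the middle of the tray.

**First grasp missed:** my first attempt at the bush closed above it. The wrist and side pictures put the fingertips about 29 mm above the reported TCP, not the stated 8 mm below it. I corrected for this by eye and force, and the second grasp held. The bush sat where I expected to within about 2 mm afterwards, so I don't think the miss moved it much.

**Last checks:** the final side and top pictures show both parts in place and upright or flat by eye. The gripper is open and clear of both. I took no separate numeric pose fit after release. Setting the bush down read about 13 N, and the block barely registered on contact. Before it was lowered, a fit to the wrist picture showed the block about 3° off level. That fit's height disagreed with the arm's reading by about 9 mm; I went by the arm, and the block touched down where it predicted.

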